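# Get the seam ripper out of the sliding-lid notions box

### The arm

A 7-joint arm with a two-finger parallel gripper is mounted at the origin on the work surface. World frame = base frame: x ahead of the robot, y to its left, z up, the work surface at z = 0. Lengths are in m, angles in rad, forces in N, time in s.
With the tool pointing down it reaches from about 0.35 to 0.9 m from the base axis. Payload 7.2 kg.
Tool frame: the origin (TCP) lies midway between the tips of the shut fingers; the grasp point (between the pads) lies 19 mm behind it; z points along the fingers, y is the direction in which the jaws open and shut (so a half turn about z gives the same grasp; the last joint's range is limited). The gripper opens to 85 mm and grips with 20 to 120 N. Pads are 22 mm wide; open, the fingers measure 114 mm over their backs; the gripper's body (76 mm by 85 mm) begins 54 mm behind the grasp point. The pads swing forward as they close: fully open they stand 13 mm farther back than shut.
Start: joints at [1.218, 0.411, -0.013, 1.596, 0.006, 1.134, -0.082], TCP at [0.176, -0.6, 0.231] pointing down, gripper open.
Joint ranges: [-2.95, 2.95], [-0.29, 1.99], [-1.47, 1.44], [0.14, 2.54], [-1.03, 4.17], [0.13, 1.85], [-2.86, 2.86]. Speed limits (rad/s): [2.39, 2.39, 3.01, 3.01, 3.14, 3.14, 3.14].

### API

Orientations are given as a unit quaternion [x, y, z, w].
In Python, from plant import r, eyes gives the robot as it stands.
- The arm moves only by the tool drive_tool, never from a script. Its arguments are lists of equal length, an entry for each row: "translation": the shift along the tool's x, y, z in m, a list of three; "dr": the turn, a rotation vector about the tool's x, y, z in degrees, a list of three; "jaw": the opening, from 0 (shut) to 1 (fully open). In form: {"translation": [[tx, ty, tz], ...], "dr": [[wx, wy, wz], ...], "jaw": [jaw, ...]}. A call has 1 to 12 rows; each row is the pose to reach, as a shift and turn from the pose commanded when the call began, along the tool's axes at that moment; what a row does not reach only later rows make up. A row lasts 1/10 s, in which the tool goes at most 50 mm and 8.59 degrees, less where a joint would pass 70% of its speed; a pose out of reach is approached as far as the arm can. A call with a gripper value outside its range is refused whole. The fingers move at their own pace and stop on an object; "squeeze" is the grip in N (left out, the last holds). Time passes only in rows, so rows that repeat a pose let the fingers close. It gives the time, the measured TCP pose, the force and the opening at its end, in the units of the state.
- r.state(): the state, without advancing time (a new reading comes with each control period).
- eyes.get_image(name): name is "side" or "top" or "wrist"; returns a dict with "image" (420x560x3 uint8, red, green, blue), "K" (3x3 intrinsics, pixels), "extrinsics" (4x4, takes a point from world to camera coordinates); the wrist camera has in their place "mount" (4x4, takes a point from camera to tool coordinates, whose origin is the TCP and whose axes are the flange's). Camera axes: x right, y up, looking along -z (the intrinsics and any distortion apply to the point x, -y, -z); pixel columns grow to the right and rows downward; lengths in m; the calibration is good to about 2 mm. A picture is of the moment at which its call begins: read the wrist's pose just before it. There is no depth.
- r.hand_in(): hands the job in, once; it reports no verdict.
The state is a dict: "time": time; "joints": joint angles; "qd": joint speeds; "effort": joint torques, N m; "eef_pos": TCP position; "ee_rot": TCP orientation; "force": force on the tool from outside, world axes, zero at the start; "wrist_torque": the same for the moment, N m; "grip_width": finger opening in m.
Only numpy, scipy, OpenCV 4.12 (cv2) and the standard library are available. Lean on these libraries where they do the work, as an engineer would, in place of code of your own. Each camera call takes 0.05 s, during which the arm holds its last target.

### The job

Open the wooden notions box: lift the lid by its pull so that it clears the low lip at the front end, then draw it all the way out of its grooves and lay it flat on the bare table, pull side up. Then take the seam ripper out of the box and lay it down flat inside the empty metal tray, leaving the snips in the box. Set things down rather than dropping them, and do not disturb the other things on the table.

Things in the scene. Friction and masses are not known exactly. Their poses are not given: they have to be found in the camera images.
- notions_box: Beech box 210 (x) x 168 (y) x 49 mm high, fixed. Origin: centre of its underside; z up. Inside 190 x 140 mm, floor at z 6 mm. The lid draws out to the box's own -x, roughly to the robot's left (world +y). Each long side wall (14 mm thick) has a groove 8 mm deep on its inner face, z 28 to 43 mm, open at the -x end; a rail above it (z 43 to 49) stops the lid being lifted off. Back (+x) wall to z 49.
- box_lip (a point): Middle of the top of the lip at the box's front (-x) end: x -100, z 33 mm from the box's origin. The front end wall is 10 mm thick (x -105 to -95 mm) and rises only to z 33, which is 5 mm above the groove floors: it traps the lid's front edge.
- lid: Flat plywood lid 187 (x) x 150 (y) x 5 mm, about 100 g, loose in the grooves (3 mm play each side), axes as the box's. Origin: centre of its underside, at the start 28 mm above the table. Its top is flush with the lip. It can rise 10 mm before meeting the rails and must rise over 5 mm to pass the lip (a level lift of 7 to 8 mm suits), then travel about 200 mm along -x to leave the grooves.
- lid_pull (a point): Centre of the wooden pull on the lid: a straight bar 60 mm along the lid's y, 14 mm thick along x, 22 mm tall (its top is 27 mm above the lid's underside, this point 16 mm). It stands across the lid 72 mm from the lid's centre towards -x. Axes as the lid.
- lid_front_edge (a point): Middle of the lower front (-x) edge of the lid, 93.5 mm from the lid's origin.
- seam_ripper: Seam ripper, 128 mm long, about 35 g, lying in the box under the lid in one of two side by side places (about 30 mm to either side of the box's middle line), roughly along the box's x with its fork towards the box's +x. Flat-sided wooden handle 84 x 15 x 13 mm, steel fork; some 30 mm free between it and the box's side wall. Origin: centre of the underside of the handle; x points to the fork, z up.
- ripper_tip (a point): Tip of the seam ripper's fork, 86 mm from its origin along x, 6.5 mm above its underside.
- ripper_butt (a point): Blunt end of the seam ripper's handle, 42 mm from its origin along -x, 6.5 mm above its underside.
- snips: Spring-steel thread snips (a U-shaped bow with two blades), 120 x 26 x 9 mm, lying in the other place in the box, parallel to the seam ripper, about 35 mm clear of it. They stay in the box. Origin: centre of the underside.
- tray: Shallow empty metal tray, 200 (x) x 110 (y) x 22 mm, walls and floor 3 mm thick, loose, 450 g; its long side roughly along the robot's x; it may stand to the left or to the right. Origin: centre of its underside; z up.
- spool_stand: Bystander: wooden stand with five thread spools, 180 x 100 x 83 mm high, on the side opposite to the tray. Origin: centre of its underside.
- shears: Bystander: tailor's shears lying on the table beyond the work area, 240 mm long, 11 mm high.
- masking_tape: Bystander: roll of tape lying flat, 92 mm across, 24 mm high. Origin: centre of its underside.
- pattern_weight: Bystander: steel pattern weight with a knob, 60 mm across, 41 mm high. Origin: centre of its underside.
- mug: Bystander: white mug, 82 mm across, 95 mm high. Origin: centre of its underside.
- water_bottle: Bystander: water bottle, 74 mm across, 205 mm high. Origin: centre of its underside.
- tape_measure: Bystander: round tape measure, 64 mm across, 20 mm high. Origin: centre of its underside.

How it is judged:
On the way, in this order (a step that is already met when the one before it is completed fails the run):
1. the front edge of the lid is lifted above the lip while the lid is still in its grooves (z of lid_front_edge in the frame of notions_box above 0.0323 m and x of lid in the frame of notions_box between -0.1 and 0.01 m), for 0.05 s.
2. the lid is drawn right out of its grooves, past the front of the box (x of lid in the frame of notions_box below -0.195 m), for 0.05 s.
3. the lid lies flat on the table, pull up, let go and still (height (world z) of lid below 0.004 m and angle between lid's own z axis and vertical below 0.04 rad and linear speed of lid below 0.02 m/s and contact force between the fingers and lid below 0.1 N), for 0.2 s.
At the end, for the whole second after the job is handed in: The lid lies flat on the table (within 2 degrees, 4 mm), pull up; the seam ripper lies flat inside the tray, both ends within its walls and under 18 mm above its underside; the tray stands flat on the table; the snips are in the box; all at rest (height (world z) of each of lid, tray below 0.004 m and angle between each of lid, tray's own z axis and vertical below 0.04 rad and linear speed of each of lid, seam_ripper below 0.02 m/s and x of ripper_tip in the frame of tray between -0.099 and 0.099 m and y of ripper_tip in the frame of tray between -0.054 and 0.054 m and x of ripper_butt in the frame of tray between -0.099 and 0.099 m and y of ripper_butt in the frame of tray between -0.054 and 0.054 m and z of each of ripper_tip, ripper_butt in the frame of tray below 0.018 m and x of snips in the frame of notions_box between -0.095 and 0.095 m and y of snips in the frame of notions_box between -0.07 and 0.07 m and z of snips in the frame of notions_box below 0.024 m); the robot touches nothing.
It fails at once if the lid is dropped (falls freely from more than about 20 mm) (linear speed of lid above 0.6 m/s and contact force between the fingers and lid below 0.1 N).
It fails at once if the seam ripper is dropped (falls freely from more than about 20 mm) (linear speed of seam_ripper above 0.6 m/s and contact force between the fingers and seam_ripper below 0.1 N).
It fails at once if a bystander is pushed more than 30 mm or knocked over (distance of any of spool_stand, shears, masking_tape, pattern_weight, mug, water_bottle, tape_measure from where it was at the start of the episode above 0.03 m or angle between any of mug, water_bottle, spool_stand's own z axis and vertical above 0.5 rad).
It also fails if it takes over 61 s, if anything falls off the work surface, if the arm or the gripper's body presses on something with over 40 N, if the wrist force passes 120 N, or if a joint passes its speed limit or range.

## Working session

There is one attempt and no reset: what is moved stays moved. The work goes in short steps, Python scripts to look and compute and a tool call to move; the robot and the scene stay as the last step left them, time stands still between calls to the robot, and variables do not carry over. Pictures are saved under pics/ and viewed, and the job is handed in when it is done.

Besides the shell and the picture viewer there is one more tool, called as name(argument=value, ...) on one line, values as JSON. drive_tool: Moves the arm, as the interface text tells. Its arguments: {"type":"object","properties":{"translation":{"type":"array","items":{"type":"array","items":{"type":"number"}}},"dr":{"type":"array","items":{"type":"array","items":{"type":"number"}}},"jaw":{"type":"array","items":{"type":"number"}},"squeeze":{"type":"number"}},"required":["translation","dr","jaw"]}

```bash
ls; mkdir -p pics; python3 - <<'E'
from plant import r, eyes
import cv2
s=r.state(); print({k:s[k] for k in ('time','joints','eef_pos','ee_rot','force','grip_width')})
for n in ('top','side'):
    d=eyes.get_image(n); cv2.imwrite(f'pics/{n}0.png',d['image'][:,:,::-1]); print(n,d['K'],d['extrinsics'],[k for k in d])
E
```

```text
pics
{'time': 0.0, 'joints': array([ 1.21777871,  0.41191012, -0.01273337,  1.59705747,  0.00561188,
        1.13430013, -0.08217425]), 'eef_pos': array([ 0.17544025, -0.59934611,  0.2304411 ]), 'ee_rot': array([ 9.89871332e-01,  1.41965048e-01, -1.74750248e-04, -8.00809893e-04]), 'force': array([0.05557088, 0.06286611, 0.35929292]), 'grip_width': 0.08541347178270868}
top [[457.26001483   0.         282.13537587]
 [  0.         457.26001483 207.10997738]
 [  0.           0.           1.        ]] [[ 0.00682244 -0.99990604 -0.01188993  0.07653627]
 [ 0.99641623  0.00579518  0.08438672 -0.58216641]
 [-0.08430989 -0.01242304  0.99636214 -1.24927225]
 [ 0.          0.          0.          1.        ]] ['image', 'K', 'extrinsics']
side [[431.32003371   0.         277.90262465]
 [  0.         431.32003371 202.54521058]
 [  0.           0.           1.        ]] [[-0.70588071 -0.70831871 -0.00412754  0.45641869]
 [ 0.44173611 -0.44475591  0.77914144 -0.25275108]
 [-0.55371621  0.54815763  0.62683457 -0.99754955]
 [ 0.          0.          0.          1.        ]] ['image', 'K', 'extrinsics']
```

View pics/top0.png

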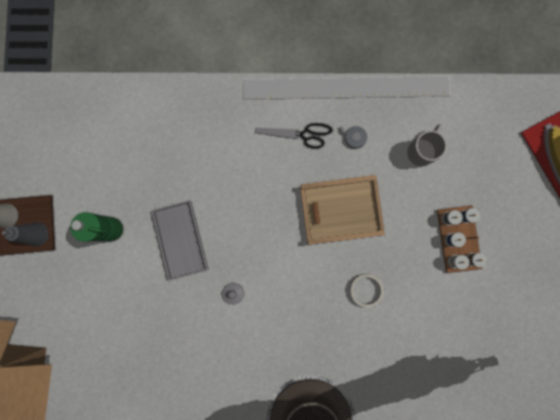

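View pics/side0.png

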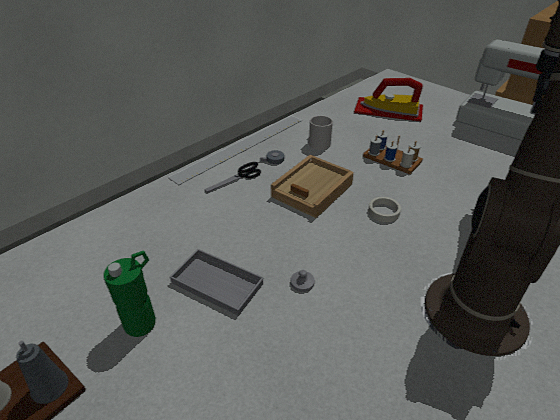

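```bash
cat > h.py <<'E'
import numpy as np, cv2
from scipy.spatial.transform import Rotation as R
from plant import r, eyes
def ray(d,u,v,T=None):
    K=d['K']; x=np.array([(u-K[0,2])/K[0,0],-(v-K[1,2])/K[1,1],-1.])
    E=d['extrinsics'] if T is None else np.linalg.inv(T)
    Rt=E[:3,:3]; return -Rt.T@E[:3,3], Rt.T@x
def atz(d,u,v,z,T=None):
    o,w=ray(d,u,v,T); return o+w*(z-o[2])/w[2]
def proj(d,P,T=None):
    E=d['extrinsics'] if T is None else np.linalg.inv(T)
    K=d['K']; c=(E[:3,:3]@np.asarray(P).T).T+E[:3,3]
    return np.c_[K[0,0]*c[:,0]/-c[:,2]+K[0,2], -K[1,1]*c[:,1]/-c[:,2]+K[1,2]]
def wrist():
    s=r.state(); d=eyes.get_image('wrist')
    W=np.eye(4); W[:3,:3]=R.from_quat(s['ee_rot']).as_matrix(); W[:3,3]=s['eef_pos']
    return d, W@d['mount'], s
E
python3 - <<'E'
from h import *
a=cv2.imread('pics/top0.png')
cv2.imwrite('pics/c1.png',cv2.resize(a[165:255,290:400],None,fx=7,fy=6.5,interpolation=cv2.INTER_CUBIC))
cv2.imwrite('pics/c2.png',cv2.resize(a[190:310,140:260],None,fx=5,fy=5,interpolation=cv2.INTER_CUBIC))
E
```

```text
(no output)
```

View pics/c1.png

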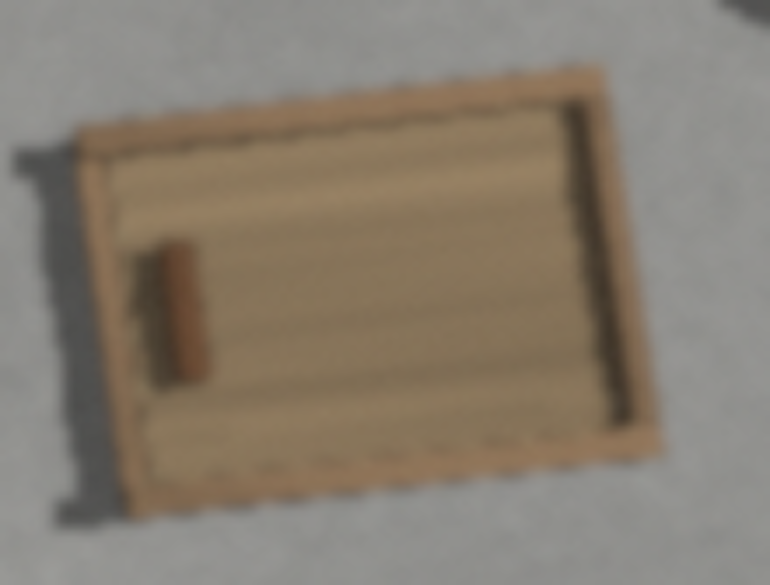

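View pics/c2.png

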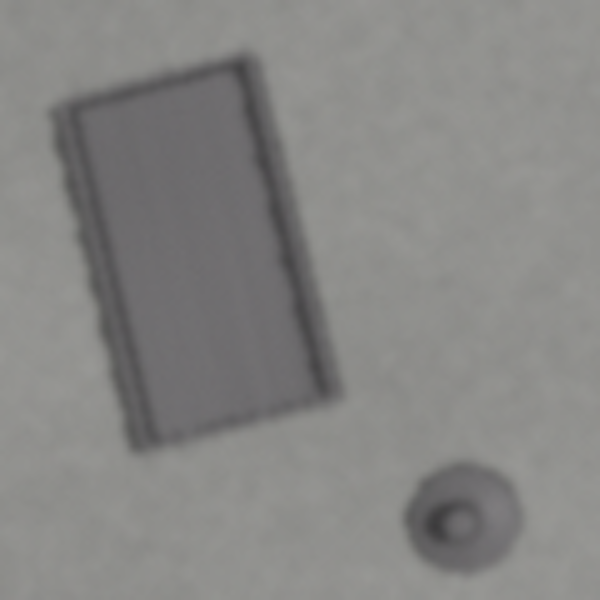

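```bash
python3 - <<'E'
from h import *
d=eyes.get_image('top')
def px(p,fx,fy,x0,y0): return ((p[0]+.5)/fx-.5+x0,(p[1]+.5)/fy-.5+y0)
B=[atz(d,*px(p,7,6.5,290,165),.049) for p in [(80,130),(603,68),(663,452),(133,518)]]
P=[atz(d,*px(p,7,6.5,290,165),.055) for p in [(178,240),(193,382),(160,310),(212,312)]]
T=[atz(d,*px(p,5,5,140,190),.022) for p in [(52,105),(255,55),(342,398),(135,450)]]
for n,Q in (('box',B),('pull',P),('tray',T)):
    Q=np.array(Q); print(n,Q.round(4).tolist(),'ctr',Q.mean(0).round(4)); print(np.linalg.norm(np.diff(Q,axis=0),axis=1), [np.degrees(np.arctan2(*(Q[i]-Q[(i+1)%4])[1::-1])).round(1) for i in range(4)])
W=atz(d,(462)/5+140,517/5+190,.01);print('weight',W)
for n,u,v,z in(('shears handle',313,143,.01),('sh tip',256,131,.01),('tape',366,291,.024),('shears near',330,125,.01),('bottle',103,228,0.1)): print(n,atz(d,u,v,z))
E
```

```text
box [[0.642, 0.0286, 0.049], [0.6695, -0.1763, 0.049], [0.5077, -0.1978, 0.049], [0.4789, 0.0075, 0.049]] ctr [ 0.5745 -0.0845  0.049 ]
[0.20666608 0.16316367 0.20728854] [np.float64(97.6), np.float64(7.6), np.float64(-82.0), np.float64(-172.6)]
pull [[0.595, -0.0095, 0.055], [0.5355, -0.0154, 0.055], [0.5656, -0.0025, 0.055], [0.5648, -0.0227, 0.055]] ctr [ 0.5652 -0.0125  0.055 ]
[0.05974393 0.03264448 0.02017323] [np.float64(5.6), np.float64(-156.9), np.float64(88.0), np.float64(-156.3)]
tray [[0.57, 0.4504, 0.022], [0.5988, 0.337, 0.022], [0.4083, 0.2842, 0.022], [0.3789, 0.3983, 0.022]] ctr [0.489  0.3675 0.022 ]
[0.1169489  0.19762454 0.1178238 ] [np.float64(104.3), np.float64(15.5), np.float64(-75.6), np.float64(-164.8)]
weight [0.34147592 0.21698951 0.01      ]
shears handle [ 0.7669191  -0.00636223  0.01      ]
sh tip [0.80113232 0.1567041  0.01      ]
tape [ 0.35236708 -0.15120279  0.024     ]
shears near [ 0.81940216 -0.05488473  0.01      ]
bottle [0.51757407 0.54907663 0.1       ]
```

```bash
cat >> h.py <<'E'
def plan(p,yaw_y,quiet=False):
    """shift/turn from current pose to TCP p, tool down, tool y axis at world angle yaw_y deg"""
    s=r.state(); R0=R.from_quat(s['ee_rot']); a=np.radians(yaw_y)
    y=np.array([np.cos(a),np.sin(a),0]); z=np.array([0,0,-1.]); x=np.cross(y,z)
    R1=R.from_matrix(np.c_[x,y,z])
    t=R0.inv().apply(np.asarray(p)-s['eef_pos']); w=np.degrees((R0.inv()*R1).as_rotvec())
    print('T',t.round(4).tolist(),'dr',w.round(2).tolist())
E
python3 - <<'E'
from h import *
plan([.565,-.013,.15],-82.3)
E
```

```text
T [0.5386, -0.4533, 0.0812] dr [-0.07, 0.01, 8.62]
```

drive_tool(translation=[[0.5386,-0.4533,0.08],[0.5386,-0.4533,0.08],[0.5386,-0.4533,0.08],[0.5386,-0.4533,0.08],[0.5386,-0.4533,0.08],[0.5386,-0.4533,0.08],[0.5386,-0.4533,0.08],[0.5386,-0.4533,0.08],[0.5386,-0.4533,0.08],[0.5386,-0.4533,0.08],[0.5386,-0.4533,0.08],[0.5386,-0.4533,0.08]], dr=[[0,0,8.6],[0,0,8.6],[0,0,8.6],[0,0,8.6],[0,0,8.6],[0,0,8.6],[0,0,8.6],[0,0,8.6],[0,0,8.6],[0,0,8.6],[0,0,8.6],[0,0,8.6]], jaw=[1,1,1,1,1,1,1,1,1,1,1,1])

```text
time: 1.35
eef_pos: [0.5062, -0.1015, 0.1634]
ee_rot: [0.998, 0.067, 0.0, 0.0]
force: [1.0, -1.5, -0.9]
grip_width: 0.0853
```

```bash
python3 - <<'E'
from h import *
plan([.565,-.013,.15],-82.3)
E
```

```text
T [0.0701, -0.0799, 0.0134] dr [0.01, -0.01, -0.0]
```

drive_tool(translation=[[0.035,-0.04,0.006],[0.066,-0.075,0.013],[0.066,-0.075,0.013],[0.066,-0.075,0.013]], dr=[[0,0,0],[0,0,0],[0,0,0],[0,0,0]], jaw=[1,1,1,1])

```text
time: 1.75
eef_pos: [0.5607, -0.0187, 0.1498]
ee_rot: [0.998, 0.069, -0.001, -0.0]
force: [-0.0, -0.4, 0.9]
grip_width: 0.0855
```

```bash
python3 - <<'E'
from h import *
plan([.565,-.013,.15],-82.3)
d,T,s=wrist(); cv2.imwrite('pics/w1.png',d['image'][:,:,::-1]); np.savez('w1.npz',T=T,K=d['K']); print(s['time'],d['K'],T)
print(d['mount'])
E
```

```text
T [0.0051, -0.005, -0.0002] dr [-0.03, 0.08, 0.19]
1.75 [[292.38161585   0.         280.56100973]
 [  0.         292.38161585 209.22735431]
 [  0.           0.           1.        ]] [[ 1.37571002e-01  9.56307648e-01  2.57972677e-01  6.26741987e-01]
 [-9.90491742e-01  1.32973744e-01  3.52716911e-02 -9.69072137e-03]
 [-5.73004774e-04 -2.60372168e-01  9.65508159e-01  2.92771756e-01]
 [ 0.00000000e+00  0.00000000e+00  0.00000000e+00  1.00000000e+00]]
[[ 2.59852480e-04  9.65878575e-01  2.58995194e-01  6.64943330e-02]
 [ 9.99999964e-01 -2.67408005e-04 -6.05728512e-06  9.35399919e-05]
 [ 6.34067863e-05  2.58995186e-01 -9.65878610e-01 -1.43104013e-01]
 [ 0.00000000e+00  0.00000000e+00  0.00000000e+00  1.00000000e+00]]
```

View pics/w1.png

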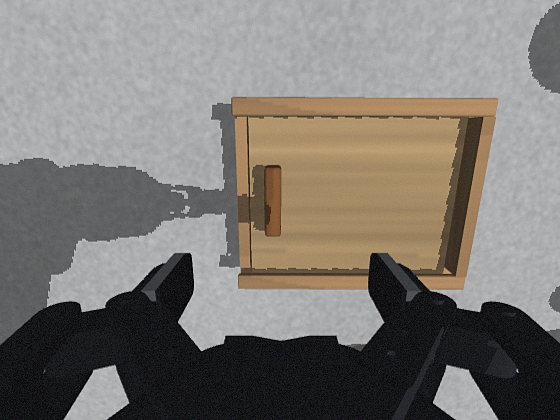

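```bash
python3 - <<'E'
from h import *
n=np.load('w1.npz'); d={'K':n['K']};T=n['T']
Q=np.array([atz(d,*p,.049,T) for p in [(232,97),(497,98),(462,290),(239,288)]]);print(Q.round(4),Q.mean(0))
print(np.linalg.norm(np.diff(Q,axis=0),axis=1),[np.degrees(np.arctan2(*(Q[i]-Q[(i+1)%4])[1::-1])).round(1) for i in range(4)])
a=cv2.imread('pics/w1.png'); cv2.imwrite('pics/w1c.png',cv2.resize(a[150:250,225:325],None,fx=6,fy=6,interpolation=cv2.INTER_NEAREST))
c=np.array([.5745,-.0845]);ex=np.array([np.cos(np.radians(-82.3)),np.sin(np.radians(-82.3))]);ey=np.array([-ex[1],ex[0]])
P=[np.r_[c+ex*x+ey*y,.055] for x in(-.079,-.065) for y in(-.03,.03)]; print(proj(d,P,T))
E
```

```text
[[ 0.6465  0.0316  0.049 ]
 [ 0.6743 -0.174   0.049 ]
 [ 0.5076 -0.1969  0.049 ]
 [ 0.481   0.0093  0.049 ]] [ 0.57735131 -0.08252791  0.049     ]
[0.20744922 0.16821311 0.20793695] [np.float64(97.7), np.float64(7.8), np.float64(-82.6), np.float64(-172.3)]
[[266.64852231 239.99802135]
 [266.00158838 170.80577895]
 [282.79779681 240.05618723]
 [283.21158767 170.86934904]]
```

View pics/w1c.png

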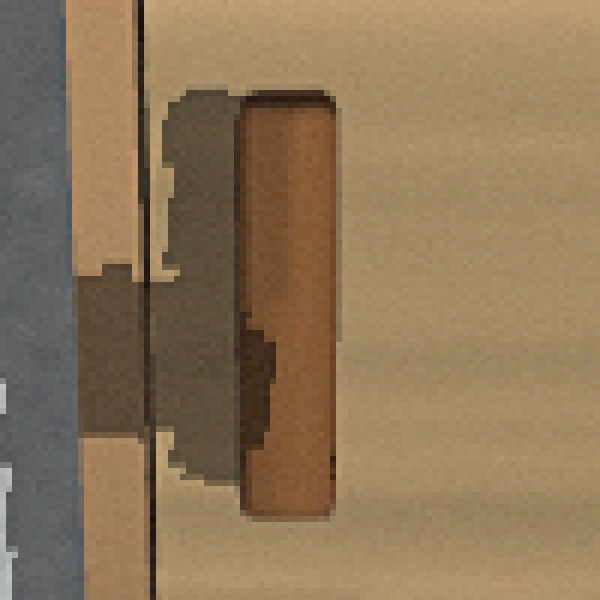

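```bash
python3 - <<'E'
from h import *
plan([.568,-.0118,.037],-82.4)
E
```

```text
T [0.009, -0.0075, 0.113] dr [0.02, 0.08, 0.15]
```

drive_tool(translation=[[0.009,-0.0075,0.04],[0.009,-0.0075,0.08],[0.009,-0.0075,0.1],[0.009,-0.0075,0.112],[0.009,-0.0075,0.112],[0.009,-0.0075,0.112]], dr=[[0,0,0.1],[0,0,0.1],[0,0,0.1],[0,0,0.1],[0,0,0.1],[0,0,0.1]], jaw=[0.5,0.5,0.5,0.5,0.5,0.5], squeeze=30)

```text
time: 2.4
eef_pos: [0.5692, -0.0123, 0.0395]
ee_rot: [0.998, 0.066, 0.001, 0.0]
force: [-0.5, -0.3, 0.9]
grip_width: 0.0428
```

```bash
python3 - <<'E'
from h import *
plan([.568,-.0118,.037],-82.4)
d=eyes.get_image('side');cv2.imwrite('pics/s1.png',cv2.resize(d['image'][130:230,250:370,::-1],None,fx=6,fy=6,interpolation=cv2.INTER_CUBIC))
E
```

```text
T [-0.0011, -0.0007, 0.0025] dr [0.03, -0.06, -0.06]
```

View pics/s1.png

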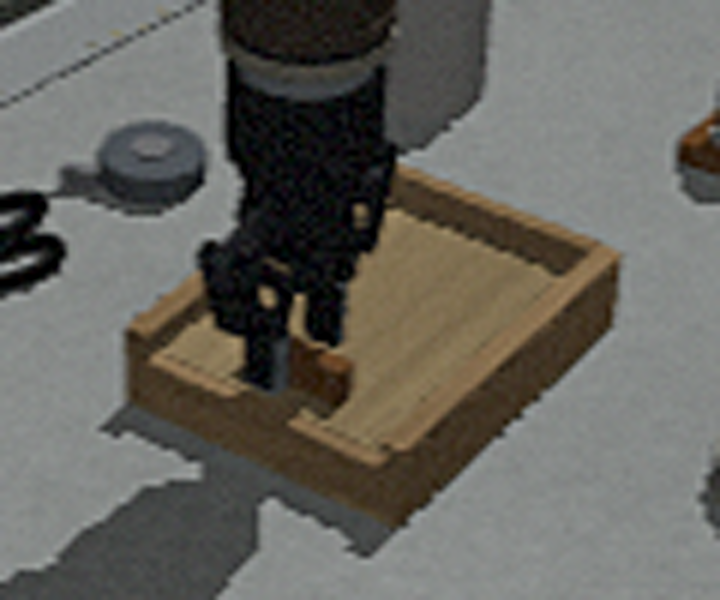

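Fingers straddle the pull. Lower about 3 mm and close.

drive_tool(translation=[[0,0,0.003],[0,0,0.003],[0,0,0.003],[0,0,0.003],[0,0,0.003],[0,0,0.003],[0,0,0.003],[0,0,0.003]], dr=[[0,0,0],[0,0,0],[0,0,0],[0,0,0],[0,0,0],[0,0,0],[0,0,0],[0,0,0]], jaw=[0.5,0.3,0,0,0,0,0,0], squeeze=50)

```text
time: 3.25
eef_pos: [0.5691, -0.0114, 0.0362]
ee_rot: [0.998, 0.066, 0.0, 0.0]
force: [-2.5, -0.6, 6.3]
grip_width: 0.0128
```

drive_tool(translation=[[0,0,0],[0,0,-0.002],[0,0,-0.004],[0,0,-0.006],[0,0,-0.0075],[0,0,-0.0075],[0,0,-0.0075],[0,0,-0.0075]], dr=[[0,0,0],[0,0,0],[0,0,0],[0,0,0],[0,0,0],[0,0,0],[0,0,0],[0,0,0]], jaw=[0,0,0,0,0,0,0,0], squeeze=70)

```text
time: 4.05
eef_pos: [0.5687, -0.0114, 0.043]
ee_rot: [0.998, 0.066, -0.0, 0.0]
force: [0.5, 1.0, -1.0]
grip_width: 0.0121
```

```bash
python3 - <<'E'
from h import *
plan([.568,-.0118,.037],-82.4)
d,T,s=wrist(); cv2.imwrite('pics/w2.png',d['image'][:,:,::-1]);print(s['eef_pos'])
d=eyes.get_image('side');cv2.imwrite('pics/s2.png',cv2.resize(d['image'][130:230,250:370,::-1],None,fx=6,fy=6,interpolation=cv2.INTER_CUBIC))
E
```

```text
T [-0.0007, 0.0003, 0.006] dr [-0.0, 0.01, 0.02]
[ 0.56866428 -0.01142547  0.04295654]
```

View pics/s2.png

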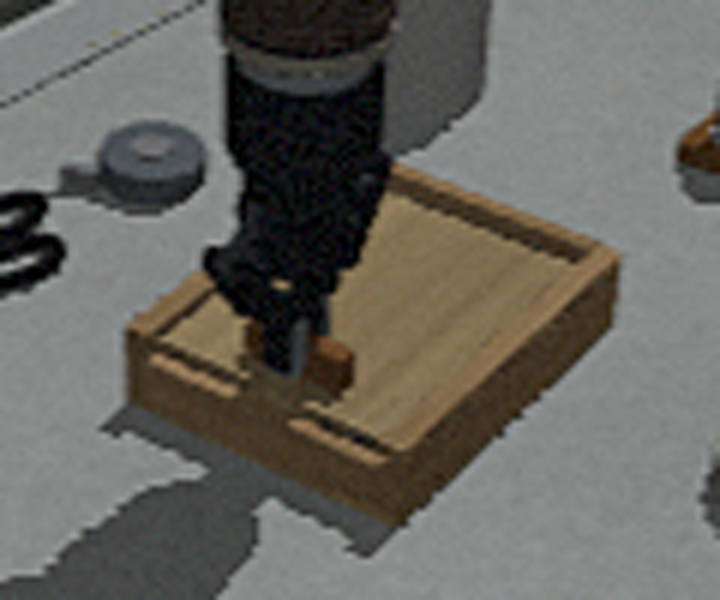

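View pics/w2.png

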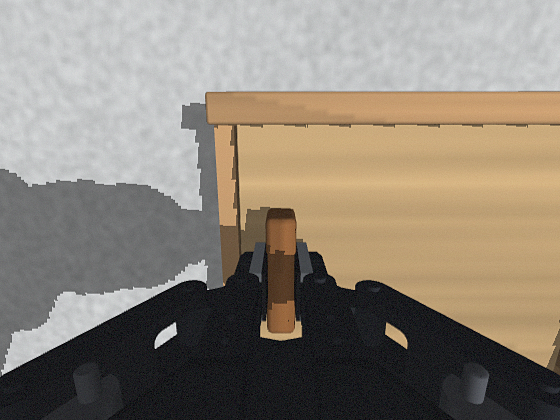

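drive_tool(translation=[[0,0,-0.0006],[0,-0.005,-0.0006],[0,-0.012,-0.0006],[0,-0.022,-0.0006],[0,-0.034,-0.0006],[0,-0.046,-0.0006],[0,-0.058,-0.0006],[0,-0.07,-0.0006],[0,-0.08,-0.0006],[0,-0.08,-0.0006]], dr=[[0,0,0],[0,0,0],[0,0,0],[0,0,0],[0,0,0],[0,0,0],[0,0,0],[0,0,0],[0,0,0],[0,0,0]], jaw=[0,0,0,0,0,0,0,0,0,0])

```text
time: 5.15
eef_pos: [0.5579, 0.0702, 0.0437]
ee_rot: [0.998, 0.068, 0.0, -0.0]
force: [0.2, -0.0, -1.1]
grip_width: 0.0122
```

```bash
python3 - <<'E'
from h import *
d,T,s=wrist(); cv2.imwrite('pics/w3.png',d['image'][:,:,::-1]);print(s['eef_pos'],s['force'],s['wrist_torque'])
E
```

```text
[0.55785016 0.07018439 0.04372357] [ 0.15222205 -0.02761128 -1.13561054] [ 0.08782554 -0.01936402 -0.01812559]
```

View pics/w3.png

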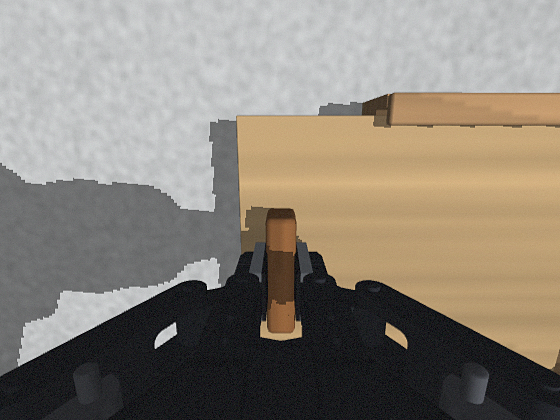

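drive_tool(translation=[[0,-0.008,0],[0,-0.02,0],[0,-0.036,0],[0,-0.052,0],[0,-0.068,0],[0,-0.084,0],[0,-0.1,0],[0,-0.116,0],[0,-0.132,0],[0,-0.145,0],[0,-0.155,0],[0,-0.155,0]], dr=[[0,0,0],[0,0,0],[0,0,0],[0,0,0],[0,0,0],[0,0,0],[0,0,0],[0,0,0],[0,0,0],[0,0,0],[0,0,0],[0,0,0]], jaw=[0,0,0,0,0,0,0,0,0,0,0,0])

```text
time: 6.4
eef_pos: [0.5371, 0.2235, 0.0437]
ee_rot: [0.998, 0.068, 0.0, -0.0]
force: [0.1, 1.1, -1.8]
grip_width: 0.0123
```

```bash
python3 - <<'E'
from h import *
s=r.state();print(s['eef_pos'],s['force'],s['wrist_torque'])
d=eyes.get_image('side');cv2.imwrite('pics/s3.png',cv2.resize(d['image'][130:330,160:400,::-1],None,fx=3,fy=3,interpolation=cv2.INTER_CUBIC))
d=eyes.get_image('top');cv2.imwrite('pics/t3.png',cv2.resize(d['image'][100:320,140:420,::-1],None,fx=2.7,fy=2.7,interpolation=cv2.INTER_CUBIC))
E
```

```text
[0.53709915 0.22352701 0.04365922] [ 0.14602304  1.07827104 -1.80025119] [ 0.07575103 -0.02342528  0.01214379]
```

View pics/s3.png

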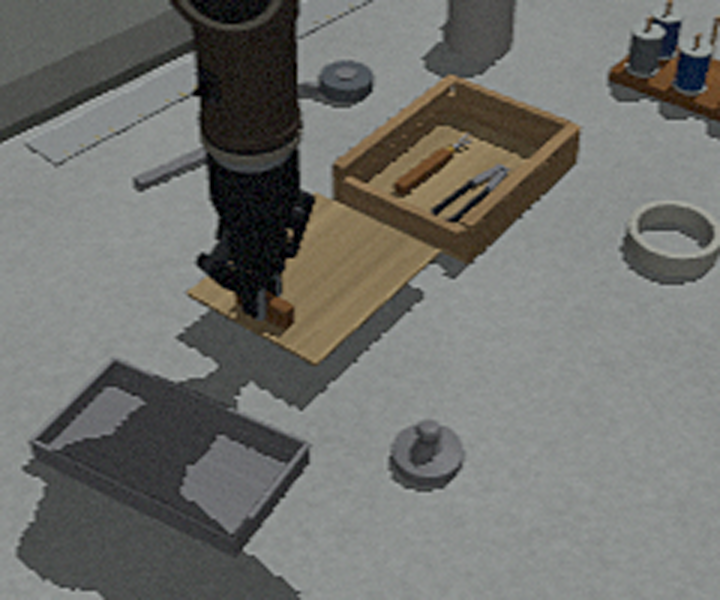

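View pics/t3.png

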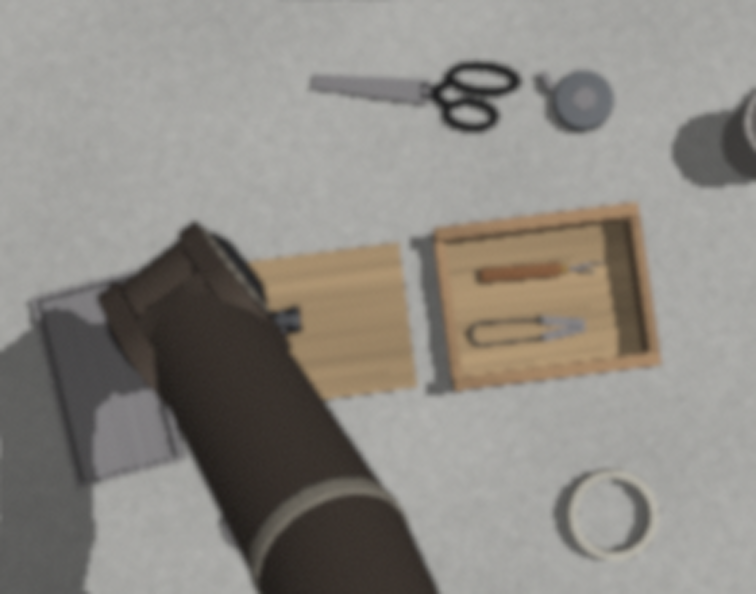

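drive_tool(translation=[[0,0,0.006],[0,0,0.014],[0,0,0.022],[0,0,0.028],[0,0,0.032],[0,0,0.034],[0,0,0.0355],[0,0,0.0355],[0,0,0.0355]], dr=[[0,0,0],[0,0,0],[0,0,0],[0,0,0],[0,0,0],[0,0,0],[0,0,0],[0,0,0],[0,0,0]], jaw=[0,0,0,0,0,0,0,0,0])

```text
time: 7.4
eef_pos: [0.5378, 0.2216, 0.0084]
ee_rot: [0.998, 0.066, 0.0, -0.0]
force: [0.3, 0.0, 0.1]
grip_width: 0.0124
```

drive_tool(translation=[[0,0,0.0005],[0,0,0.0005],[0,0,0.0005],[0,0,0.0005],[0,0,0.0005],[0,0,0.0005]], dr=[[0,0,0],[0,0,0],[0,0,0],[0,0,0],[0,0,0],[0,0,0]], jaw=[0,0.25,0.35,0.4,0.4,0.4])

```text
time: 8.0
eef_pos: [0.5376, 0.2215, 0.0076]
ee_rot: [0.998, 0.066, 0.0, 0.0]
force: [0.9, -0.1, 0.2]
grip_width: 0.0343
```

```bash
python3 - <<'E'
from h import *
d,T,s=wrist(); cv2.imwrite('pics/w4.png',d['image'][:,:,::-1]);print(s['eef_pos'],s['force'],s['wrist_torque'])
E
```

```text
[0.53759934 0.22146975 0.00760071] [ 0.86489087 -0.09301739  0.2207192 ] [-0.03429564  0.00730932  0.02113709]
```

View pics/w4.png

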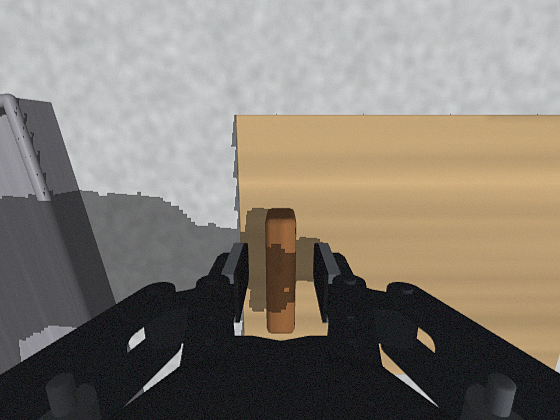

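```bash
python3 - <<'E'
from h import *
d=eyes.get_image('top')
f=lambda x,y:((x+.5)/2.7-.5+140,(y+.5)/2.7-.5+100)
A=atz(d,*f(477,274),.015);B=atz(d,*f(562,268),.015);C=atz(d,*f(600,265),.0125);print(A,B,C,np.linalg.norm(A-B),np.linalg.norm(A-C),np.degrees(np.arctan2(*(C-A)[1::-1])))
m=(A+B)/2
plan([m[0],m[1],.16],7.6); print(m, r.state()['joints'])
E
```

```text
[ 0.59983935 -0.0156848   0.015     ] [ 0.60660962 -0.1040207   0.015     ] [ 0.61023181 -0.14389732  0.0125    ] 0.08859496369447198 0.12865730470900877 -85.36593599247112
T [0.0278, 0.2876, -0.1524] dr [-0.0, 0.0, -89.98]
[ 0.60322448 -0.05985275  0.015     ] [-0.27659379  0.63177303 -0.26657084  1.86871508  0.25196742  0.67380618
 -2.12985338]
```

drive_tool(translation=[[0,0,-0.04],[0,0,-0.08],[0,0,-0.12],[0,0.03,-0.15],[0.01,0.07,-0.15],[0.015,0.11,-0.15],[0.02,0.15,-0.15],[0.025,0.19,-0.15],[0.028,0.23,-0.15],[0.028,0.26,-0.15],[0.028,0.287,-0.15],[0.028,0.287,-0.15]], dr=[[0,0,0],[0,0,0],[0,0,-8],[0,0,-16],[0,0,-24],[0,0,-32],[0,0,-40],[0,0,-48],[0,0,-56],[0,0,-64],[0,0,-72],[0,0,-80]], jaw=[0.4,0.4,0.4,0.5,0.6,0.6,0.6,0.6,0.6,0.6,0.6,0.6])

```text
time: 9.3
eef_pos: [0.6035, -0.0652, 0.1571]
ee_rot: [0.722, 0.692, -0.001, 0.001]
force: [0.2, -0.0, -0.4]
grip_width: 0.0514
```

```bash
python3 - <<'E'
from h import *
plan([.603,-.06,.16],5); print(r.state()['joints'])
E
```

```text
T [0.0051, -0.0007, -0.0029] dr [-0.03, 0.15, -7.44]
[ 0.43783089  0.51774498 -0.57172672  1.69352043  0.32151828  1.02572377
 -0.28570391]
```

drive_tool(translation=[[0.004,0,-0.003],[0.004,0,-0.003],[0.004,0,-0.003]], dr=[[0,0,-7.4],[0,0,-7.4],[0,0,-7.4]], jaw=[0.6,0.6,0.6])

```text
time: 9.6
eef_pos: [0.6035, -0.0552, 0.1606]
ee_rot: [0.677, 0.736, 0.0, -0.0]
force: [0.4, 0.2, 0.3]
grip_width: 0.0513
```

```bash
python3 - <<'E'
from h import *
plan([.603,-.06,.16],5)
d,T,s=wrist(); cv2.imwrite('pics/w5.png',d['image'][:,:,::-1]); np.savez('w5.npz',T=T,K=d['K']); print(s['time'],s['eef_pos'])
E
```

```text
T [-0.0047, -0.0009, 0.0006] dr [-0.0, -0.01, -0.19]
9.6 [ 0.60346596 -0.05523647  0.16055111]
```

View pics/w5.png

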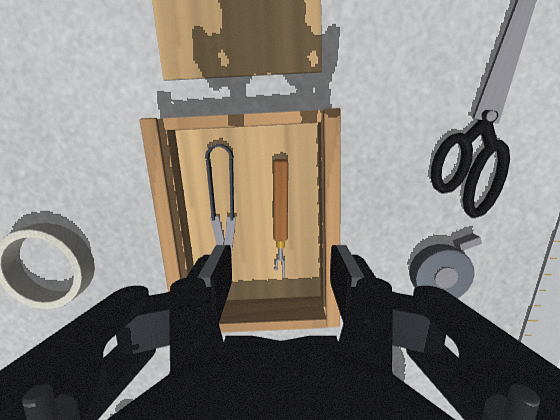

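```bash
python3 - <<'E'
from h import *
a=cv2.imread('pics/w5.png'); cv2.imwrite('pics/w5c.png',cv2.resize(a[145:290,200:330],None,fx=4,fy=4,interpolation=cv2.INTER_NEAREST))
E
```

```text
(no output)
```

View pics/w5c.png

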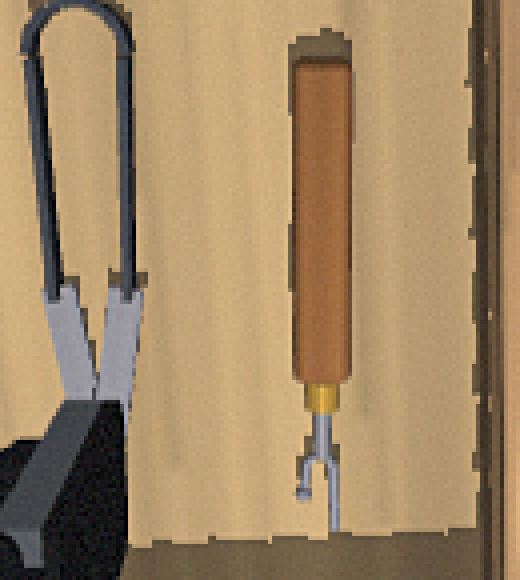

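```bash
python3 - <<'E'
from h import *
n=np.load('w5.npz'); d={'K':n['K']};T=n['T']
f=lambda p:((p[0]+.5)/4-.5+200,(p[1]+.5)/4-.5+145)
Q=np.array([atz(d,*f(p),.019,T) for p in [(294,64),(351,64),(350,382),(296,382)]]);print(Q.round(4),Q.mean(0))
t=atz(d,*f((336,528)),.0125,T);b=(Q[0]+Q[1])/2;e=(Q[2]+Q[3])/2
yaw=np.degrees(np.arctan2(*(e-b)[1::-1]));print(t,np.linalg.norm(e-b),np.linalg.norm(t-b),yaw,np.linalg.norm(Q[0]-Q[1]))
m=(b+e)/2; plan([m[0],m[1],.010],yaw+90)
plan([m[0],m[1],.060],yaw+90)
E
```

```text
[[ 0.5942 -0.0182  0.019 ]
 [ 0.6079 -0.0171  0.019 ]
 [ 0.615  -0.0985  0.019 ]
 [ 0.6011 -0.0996  0.019 ]] [ 0.60457244 -0.05834894  0.019     ]
[ 0.61540844 -0.14377787  0.0125    ] 0.08170019552557409 0.12710702599644608 -85.09561109207809 0.013749622869774849
T [-0.0031, 0.0009, 0.1505] dr [-0.01, 0.01, -0.07]
T [-0.0031, 0.0009, 0.1005] dr [-0.01, 0.01, -0.07]
```

drive_tool(translation=[[-0.0038,0.001,0.03],[-0.0038,0.001,0.065],[-0.0038,0.001,0.095],[-0.0038,0.001,0.12],[-0.0038,0.001,0.135],[-0.0038,0.001,0.145],[-0.0038,0.001,0.15],[-0.0038,0.001,0.15],[-0.0038,0.001,0.15]], dr=[[0,0,0],[0,0,0],[0,0,0],[0,0,0],[0,0,0],[0,0,0],[0,0,0],[0,0,0],[0,0,0]], jaw=[0.4,0.4,0.4,0.4,0.4,0.4,0.4,0.4,0.4])

```text
time: 10.55
eef_pos: [0.6056, -0.0589, 0.0116]
ee_rot: [0.676, 0.737, 0.0, 0.001]
force: [0.7, 0.2, -0.5]
grip_width: 0.0341
```

```bash
python3 - <<'E'
from h import *
plan([.6045,-.059,.010],4.9)
d,T,s=wrist(); cv2.imwrite('pics/w6.png',d['image'][:,:,::-1]);print(s['eef_pos'],s['force'])
E
```

```text
T [0.0, -0.0011, 0.0016] dr [0.09, 0.01, 0.1]
[ 0.60558473 -0.05890596  0.01157126] [ 0.71539548  0.192073   -0.48578365]
```

View pics/w6.png

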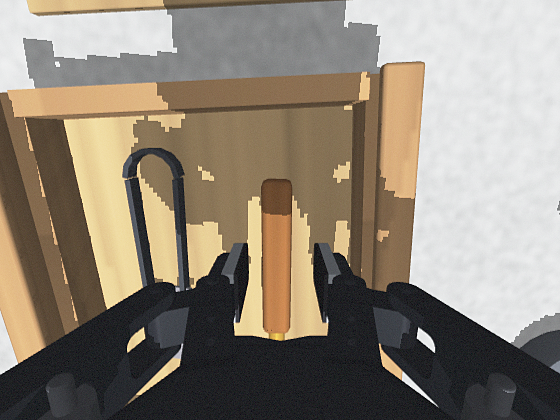

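drive_tool(translation=[[0,-0.001,0.0015],[0,-0.001,0.0015],[0,-0.001,0.0015],[0,-0.001,0.0015],[0,-0.001,0.0015],[0,-0.001,0.0015],[0,-0.001,0.0015]], dr=[[0,0,0],[0,0,0],[0,0,0],[0,0,0],[0,0,0],[0,0,0],[0,0,0]], jaw=[0.4,0.2,0,0,0,0,0], squeeze=40)

```text
time: 11.3
eef_pos: [0.6042, -0.0592, 0.0096]
ee_rot: [0.676, 0.737, 0.0, 0.0]
force: [-1.4, -0.5, 4.8]
grip_width: 0.0139
```

drive_tool(translation=[[0,0,-0.005],[0,0,-0.015],[0,0,-0.03],[0,0,-0.06],[0,0,-0.09],[0,0,-0.12],[0,0,-0.12]], dr=[[0,0,0],[0,0,0],[0,0,0],[0,0,0],[0,0,0],[0,0,0],[0,0,0]], jaw=[0,0,0,0,0,0,0])

```text
time: 12.0
eef_pos: [0.6066, -0.0587, 0.1348]
ee_rot: [0.675, 0.737, 0.002, 0.003]
force: [0.9, -0.3, -1.0]
grip_width: 0.0134
```

```bash
python3 - <<'E'
from h import *
d,T,s=wrist(); cv2.imwrite('pics/w7.png',d['image'][:,:,::-1]);print(s['eef_pos'],s['force'],s['joints'],s['grip_width'])
plan([.489,.3675,.12],104.9-180)
plan([.489,.3675,.12],104.9)
E
```

```text
[ 0.60662975 -0.05866671  0.13481532] [ 0.86493407 -0.27061406 -0.984216  ] [ 0.44324573  0.5490931  -0.59532093  1.71334643  0.36111686  0.9822168
 -0.19720266] 0.013371159304331713
T [0.435, -0.0788, 0.0117] dr [0.29, -0.15, 80.11]
T [0.435, -0.0788, 0.0117] dr [0.16, 0.3, -99.89]
```

View pics/w7.png

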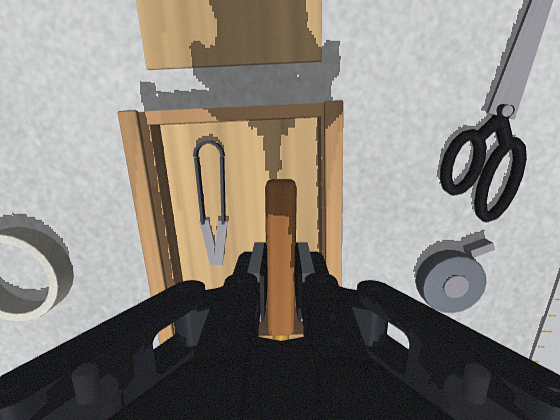

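drive_tool(translation=[[0.03,0,-0.02],[0.07,-0.02,-0.02],[0.11,-0.03,-0.02],[0.15,-0.04,-0.02],[0.19,-0.05,-0.02],[0.23,-0.06,-0.02],[0.27,-0.07,-0.02],[0.31,-0.08,-0.02],[0.35,-0.09,-0.02],[0.38,-0.1,-0.02],[0.41,-0.1,-0.02],[0.427,-0.1,-0.02]], dr=[[0,0,-8.4],[0,0,-16.8],[0,0,-25.2],[0,0,-33.6],[0,0,-42],[0,0,-50.4],[0,0,-58.8],[0,0,-67.2],[0,0,-75.6],[0,0,-84],[0,0,-92.4],[0,0,-100]], jaw=[0,0,0,0,0,0,0,0,0,0,0,0])

```text
time: 13.25
eef_pos: [0.4654, 0.3599, 0.1491]
ee_rot: [-0.135, 0.991, 0.0, -0.0]
force: [1.0, 0.4, -0.2]
grip_width: 0.0136
```

```bash
python3 - <<'E'
from h import *
print(r.state()['joints'])
plan([.468,.3617,.15],104.9)
E
```

```text
[-0.02785249  0.66193705 -1.04033003  1.72966615  0.62735881  1.12382663
  0.57875073]
T [-0.003, 0.001, -0.0009] dr [0.05, -0.03, 0.62]
```

```bash
python3 - <<'E'
from h import *
d,T,s=wrist(); cv2.imwrite('pics/w8.png',d['image'][:,:,::-1]); np.savez('w8.npz',T=T,K=d['K'])
d=eyes.get_image('side');cv2.imwrite('pics/s8.png',cv2.resize(d['image'][150:350,100:340,::-1],None,fx=3,fy=3,interpolation=cv2.INTER_CUBIC))
E
```

```text
(no output)
```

View pics/w8.png

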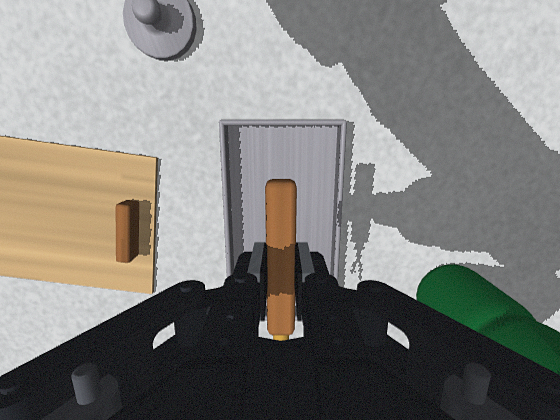

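View pics/s8.png

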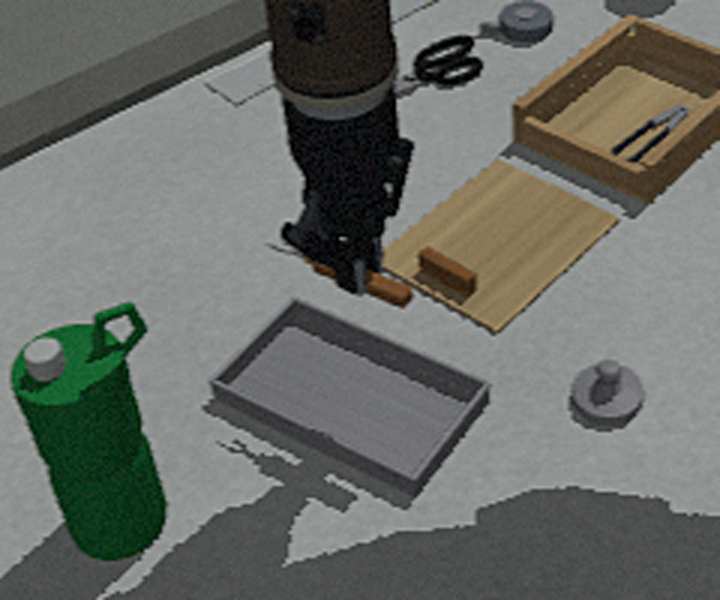

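```bash
python3 - <<'E'
from h import *
n=np.load('w8.npz'); d={'K':n['K']};T=n['T']
A,B,C=[atz(d,*p,.022,T) for p in [(220,120),(352,120),(224,250)]]
print(A,B,np.linalg.norm(A-B),np.degrees(np.arctan2(*(A-B)[1::-1])),np.degrees(np.arctan2(*(C-A)[1::-1])))
v=(A-B)/np.linalg.norm(A-B); u=np.array([-v[1],v[0],0]); print('u',u,'centre',(A+B)/2+u*.1)
E
```

```text
[0.40875528 0.28852515 0.022     ] [0.37748522 0.40101553 0.022     ] 0.11675573883786815 -74.46514126688633 14.328025012449968
u [0.96346769 0.2678246  0.        ] centre [0.48946702 0.3715528  0.022     ]
```

```bash
python3 - <<'E'
from h import *
plan([.468,.3638,.03],105)
E
```

```text
T [-0.0039, 0.0026, 0.1188] dr [0.11, -0.08, 0.4]
```

drive_tool(translation=[[-0.004,0.0026,0.01],[-0.004,0.0026,0.04],[-0.004,0.0026,0.07],[-0.004,0.0026,0.095],[-0.004,0.0026,0.11],[-0.004,0.0026,0.119],[-0.004,0.0026,0.119]], dr=[[0,0,0],[0,0,0],[0,0,0],[0,0,0],[0,0,0],[0,0,0],[0,0,0]], jaw=[0,0,0,0,0,0,0])

```text
time: 14.05
eef_pos: [0.47, 0.3603, 0.0292]
ee_rot: [-0.13, 0.992, -0.0, -0.001]
force: [0.1, -0.4, -0.5]
grip_width: 0.0135
```

drive_tool(translation=[[0,0,0.006],[0,0,0.012],[0,0,0.017],[0,0,0.02],[0,0,0.0215],[0,0,0.0215],[0,0,0.0215]], dr=[[0,0,0],[0,0,0],[0,0,0],[0,0,0],[0,0,0],[0,0,0],[0,0,0]], jaw=[0,0,0,0,0,0,0])

```text
time: 14.75
eef_pos: [0.4701, 0.3613, 0.0088]
ee_rot: [-0.131, 0.991, 0.0, 0.0]
force: [0.2, 0.7, -0.2]
grip_width: 0.014
```

```bash
python3 - <<'E'
from h import *
d,T,s=wrist(); cv2.imwrite('pics/w9.png',d['image'][:,:,::-1]); print(s['eef_pos'],s['force'])
d=eyes.get_image('side');cv2.imwrite('pics/s9.png',cv2.resize(d['image'][200:320,130:290,::-1],None,fx=4.5,fy=4.5,interpolation=cv2.INTER_CUBIC))
E
```

```text
[0.47013407 0.36126406 0.00877826] [ 0.17681324  0.72638281 -0.16355607]
```

View pics/w9.png

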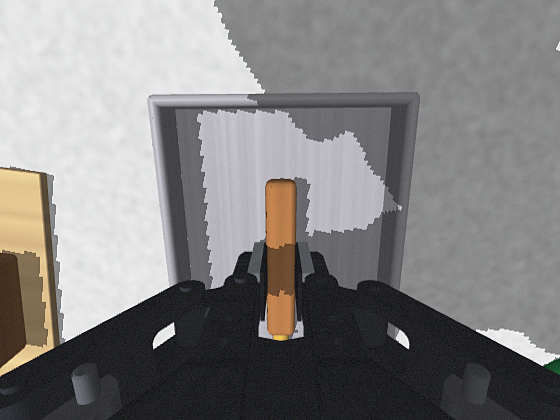

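View pics/s9.png

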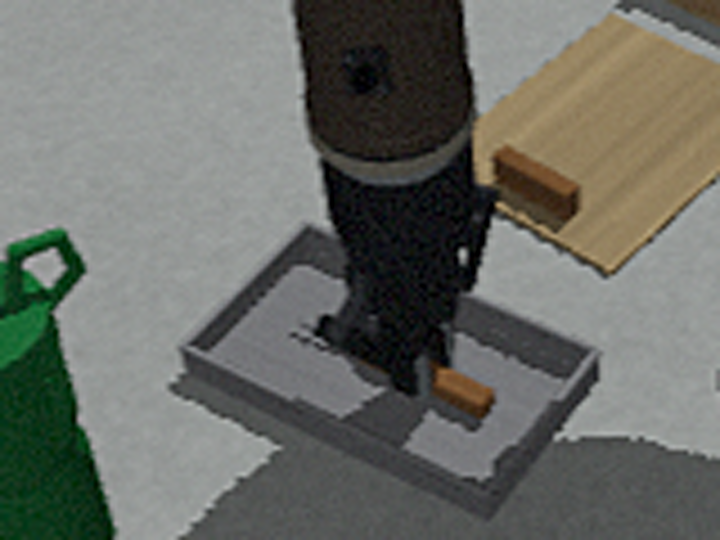

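Inside the tray and well placed. Lower the last ~2.5 mm and watch the force.

drive_tool(translation=[[0,0,0.001],[0,0,0.0018],[0,0,0.0018]], dr=[[0,0,0],[0,0,0],[0,0,0]], jaw=[0,0,0])

```text
time: 15.15
eef_pos: [0.4701, 0.361, 0.0067]
ee_rot: [-0.131, 0.991, -0.0, -0.0]
force: [0.0, -1.6, -0.2]
grip_width: 0.0139
```

drive_tool(translation=[[0,0,0.0006],[0,0,0.0012],[0,0,0.0012]], dr=[[0,0,0],[0,0,0],[0,0,0]], jaw=[0,0,0])

```text
time: 15.45
eef_pos: [0.4701, 0.3611, 0.0066]
ee_rot: [-0.131, 0.991, -0.0, 0.0]
force: [-3.3, -3.0, 10.4]
grip_width: 0.0134
```

drive_tool(translation=[[0,0,-0.001],[0,0,-0.001],[0,0,-0.001],[0,0,-0.001],[0,0,-0.001],[0,0,-0.02],[0,0,-0.06],[0,0,-0.1],[0,0,-0.14],[0,0,-0.18],[0,0,-0.18]], dr=[[0,0,0],[0,0,0],[0,0,0],[0,0,0],[0,0,0],[0,0,0],[0,0,0],[0,0,0],[0,0,0],[0,0,0],[0,0,0]], jaw=[0,0.25,0.35,0.4,0.4,0.4,0.4,0.4,0.4,0.4,0.4])

```text
time: 16.55
eef_pos: [0.4712, 0.364, 0.1926]
ee_rot: [-0.131, 0.991, 0.002, 0.004]
force: [0.1, 0.0, 0.1]
grip_width: 0.0343
```

```bash
python3 - <<'E'
from h import *
d,T,s=wrist(); cv2.imwrite('pics/w10.png',d['image'][:,:,::-1]); print(s['eef_pos'],s['force'])
d=eyes.get_image('side');cv2.imwrite('pics/s10.png',cv2.resize(d['image'][130:330,130:370,::-1],None,fx=3,fy=3,interpolation=cv2.INTER_CUBIC))
E
```

```text
[0.47117217 0.36396264 0.19264598] [0.10737735 0.01541676 0.11115499]
```

View pics/w10.png

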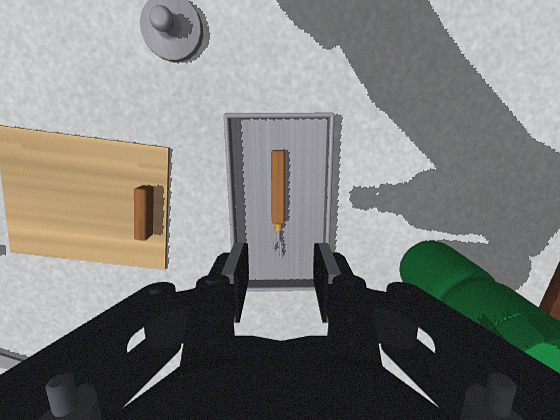

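View pics/s10.png

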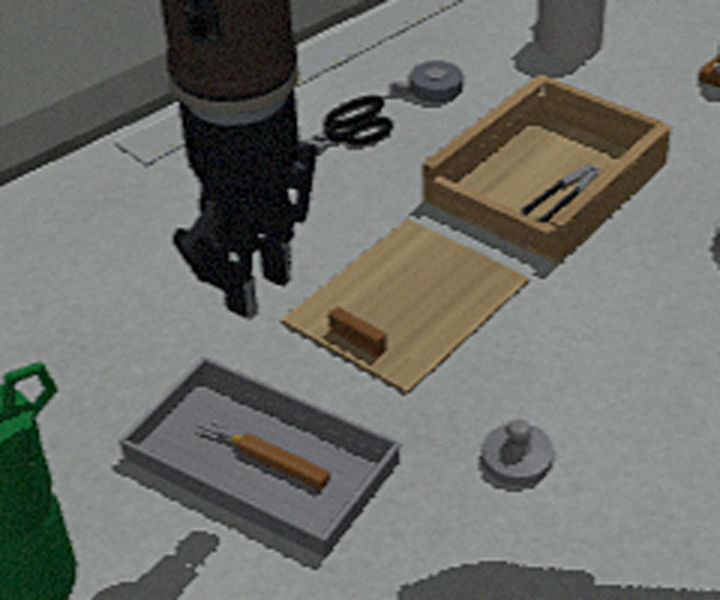

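The ripper lies flat inside the tray, at u 272–285, v 150–255 in the wrist view, well within the rim. The lid is flat with its pull up, the snips are in the box, and the bystanders are in place. The arm touches nothing, so I'm handing in.

```bash
python3 - <<'E'
from plant import r, eyes
print(r.hand_in())
E
```

```text
the job is handed in; nothing more can be done
None
```

The job is done and handed in at about 16.7 s of the 61 s allowed; the hand-in reports no verdict.

- **Lid:** I gripped it by the pull and lifted it about 7 mm; the side view showed the front edge clear of the lip. I then drew it out about 235 mm, lowered it 35 mm and released it.
- **Seam ripper:** I took it by the handle, turned it in line with the tray and lowered it until light contact. The force reading was about 10 N at that point, and I backed off about 1 mm before letting go.
- **Last checks:** The wrist and side pictures show the ripper flat and well inside the tray. They also show the lid flat with its pull up, and the snips still in the box. The bystanders in view looked undisturbed. The spool stand and the masking tape were mostly out of these last views, though the arm did not go near them at working height. The gripper was at 0.19 m with near-zero force.
- **Disagreements:** The wrist and top cameras differed by 2 to 4 mm on the box and tray. The tray's short side measured 117 mm against the stated 110 mm. Neither affected the result.

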